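# Lock a silver beaker in the chasing jig

## Task

Stand the tall slim beaker upright in the round seat of the wooden holding jig, setting it down rather than dropping it. Then swing the jig's hinged clamp bar over its mouth until it lies fully down in its catch, and only after that swing the hook upright so that its nose is fully home over the end of the bar. Leave the other things on the bench where they are.

Things in the scene. Friction and masses are not known exactly. Their poses are not given: they have to be found in the camera images.
- beaker: The tall slim silver beaker, solid (filled with brown pitch), about 0.45 kg, 95 mm high, upright, round: foot 50 mm in diameter up to 24 mm height, flaring to 58 mm at 40 mm height, then straight-sided up to the rim. Origin: centre of the underside, z up. It stands in one of two places at the right of the bench, a wider, shorter beaker in the other.
- jig: Fixed holding jig: pale wooden block 130 (x) x 235 (y) x 35 mm high, round seat in the middle. Origin: centre of underside; its y (within 20 deg of world y) runs along the closed bar. Ears of the bar's hinge at y = +78 to +102 mm, 130 mm high. Catch: fork at y = -63 to -77 mm, 43 mm wide, bar rests at 112 mm height between cheeks 129 mm high. Hook at y = -105 mm.
- seat (a point): Centre of the floor of the jig's round seat, 15 mm above the bench, at the jig's x = y = 0; axes as the jig. The seat is a blind hole 56 mm in diameter and 20 mm deep from the block's top (35 mm), with a 4 mm chamfer. A seated beaker's rim is 110 mm above the bench.
- clamp_bar (a joint): Angle of the clamp bar (rad): 0 = horizontal in its catch over the beaker (bar 113 to 123 mm above the bench); grows as the free end swings up and back; 1.57 = upright, up to 2.2 = leaning back away from the seat. Stiff hinge: stays where left. Steel bar 24 mm wide, 10 mm thick, free end 177 mm from the hinge.
- bar_hinge (a point): Hinge axis of the clamp bar, 118 mm above the bench at the jig's y = +90 mm; the axis runs along the jig's x.
- bar_tip (a point): Middle of the free end of the clamp bar, 177 mm from its hinge.
- hook (a joint): Angle of the hook (rad): 0 = upright, nose over the bar's end; grows as it leans out towards the jig's -y, up to 0.95. Stiff hinge: stays where left. Flat steel plate 24 mm wide (along the jig's x), 6 mm thick, top 83 mm from its hinge, with a nose pointing 30 mm towards the bar at the top; upright its top is 133 mm above the bench.
- hook_hinge (a point): Hinge axis of the hook, 50 mm above the bench at the jig's y = -105 mm; the axis runs along the jig's x.
- hook_top (a point): Top end of the hook's plate, 83 mm from its hinge.
- wide_beaker: Bystander: a wider, shorter pitch-filled silver beaker, 76 mm in diameter, 75 mm high, upright; too wide for the seat. Origin: centre of the underside.
- row_beaker0: Bystander: one of two silver beakers side by side at the back, right of centre, 76 mm in diameter, 85 mm high. Origin: centre of the underside.
- row_beaker1: Bystander: one of two silver beakers side by side at the back, right of centre, 76 mm in diameter, 85 mm high. Origin: centre of the underside.
- hammer: Bystander: hammer lying on the bench beyond the jig, roughly across it (along y), about 250 mm long and 30 mm high.
- scriber: Bystander: pointed hand tool with a wooden handle, 160 mm long, about 25 mm high, lying between the jig and the beakers, along x.
- mug: Bystander: white mug, 80 mm in diameter, 100 mm high, at the back left. Origin: centre of the underside.
- wood_block: Bystander: rounded dark wooden block 120 x 60 x 50 mm at the near left. Origin: centre of the underside.
- tin_lid: Bystander: flat round blue lid, 70 mm in diameter, 10 mm high, at the near right. Origin: centre of the underside.

How it is judged (in metres and radians):
On the way, in this order (a step that is already met when the one before it is completed fails the run):
1. the beaker stands fully down in the seat, let go, with the clamp bar still open (horizontal distance between beaker and seat below 0.005 m and z of beaker in the frame of seat below 0.004 m and angle between beaker's own z axis and vertical below 0.06 rad and value of joint clamp_bar above 1.2 rad and contact force between the fingers and beaker below 0.2 N), for 0.2 s.
2. the clamp bar lies fully down in its catch, the hook still leaning out (horizontal distance between beaker and seat below 0.005 m and z of beaker in the frame of seat below 0.004 m and angle between beaker's own z axis and vertical below 0.06 rad and value of joint clamp_bar below 0.05 rad and value of joint hook above 0.25 rad), for 0.2 s.
3. the hook is upright over the end of the bar (value of joint clamp_bar below 0.05 rad and value of joint hook below 0.07 rad), for 0.2 s.
At the end, for the whole second after the job is handed in: The slim beaker stands at rest in the seat (within 5 mm of its centre, within 4 mm of its floor, tilted under 0.06 rad), the clamp bar is down (angle under 0.05 rad) and the hook upright (angle under 0.07 rad) (all of step 3 and horizontal distance between beaker and seat below 0.005 m and z of beaker in the frame of seat below 0.004 m and angle between beaker's own z axis and vertical below 0.06 rad and linear speed of beaker below 0.02 m/s); the robot touches nothing.
It fails at once if a bystander is shifted by more than 40 mm (distance of any of wide_beaker, row_beaker0, row_beaker1, hammer, scriber, mug, wood_block, tin_lid from where it was at the start of the episode above 0.04 m).
It fails at once if the slim beaker is dropped (falls faster than 0.7 m/s out of the fingers) (contact force between the fingers and beaker below 0.1 N and linear speed of beaker above 0.7 m/s).
It fails at once if the slim beaker is tipped over (angle between beaker's own z axis and vertical above 1 rad).
It also fails if it takes over 72 s, if anything falls off the work surface, if the arm or the gripper's body presses on something with over 40 N, if the wrist force passes 120 N, or if a joint passes its speed limit or range.

## Robot

A 6-joint arm with a two-finger parallel gripper is mounted at the origin on the work surface. World frame = base frame: x ahead of the robot, y to its left, z up, the work surface at z = 0. Lengths are in mm, angles in rad, forces in N, time in s.
With the tool pointing down it reaches from about 375 to 900 mm from the base axis. Payload 3.1 kg.
Tool frame: the origin (TCP) lies at the very end of the fingers, on their centre line; the grasp point (between the pads) lies 19 mm behind it (grasp_offset is the distance from the TCP to the grasp point, in mm); z points along the fingers, y is the direction in which the jaws open and shut (so a half turn about z gives the same grasp; the last joint's range is limited). The gripper opens to 85 mm and grips with 20 to 120 N. Pads are 22 mm wide; open, the fingers measure 114 mm over their backs; the gripper's body (76 mm by 85 mm) begins 54 mm behind the grasp point. The pads swing forward as they close: fully open they stand 13 mm farther back than shut.
Start: joints at [-1.345, 0.527, 1.433, -0, 1.181, -0.178], TCP at [246.167, -574.455, 231.31] pointing down, gripper open.
Joint ranges: [-3.08, 3.08], [-0.75, 2.2], [0.22, 2.44], [-1.43, 4.57], [0, 2.65], [-2.85, 2.85]. Speed limits (rad/s): [2.79, 2.79, 3.14, 3.14, 3.14, 3.14].

## Interface

Orientations are given as a unit quaternion [x, y, z, w].
In Python, from bench import * gives the robot as it stands.
- The arm moves only by the tool arm_command, never from a script. Its argument "series" is a list of rows, each a list of 7 numbers: the turn, a rotation vector about the world's x, y, z in degrees, then the shift along the world's x, y, z in cm, then the opening, from 0 (shut) to 1 (fully open). A call has 1 to 5 rows; each row is the pose to reach, as a shift and turn from the pose commanded when the call began; what a row does not reach only later rows make up. A row lasts 1/8 s, in which the tool goes at most 62.5 mm and 10.7 degrees, less where a joint would pass 70% of its speed; a pose out of reach is approached as far as the arm can. A call with a gripper value outside its range is refused whole. The fingers move at their own pace and stop on an object; "newtons" is the grip in N (left out, the last holds). Time passes only in rows, so rows that repeat a pose let the fingers close. It gives the time, the measured TCP pose, the force and the opening at its end, in the units of the state.
- observe(): the state, without advancing time (a new reading comes with each control period).
- capture(name): name is "side" or "top"; returns a dict with "image" (480x640x3 uint8, blue, green, red), "fx", "fy", "cx", "cy" (pixels), "extrinsics" (4x4, takes a point from camera to world coordinates). Camera axes: x right, y down, z forward; pixel columns grow to the right and rows downward; lengths in mm; the calibration is good to about 2 mm. A picture is of the moment at which its call begins. There is no depth.
- job_done(): hands the job in, once; it reports no verdict.
Trained networks look in a picture, given as the dict that the camera call returned (one of the last four; its "shot" number tells which), for a name from the list of things; names that differ only in an ending like _2 or _b are one class to them, and where a whole thing is asked for, a point or a joint stands for the part that bears it (a point fixed in the world has none). Each returns a list of dicts, best first, with "confidence" (0 to 1); they miss things now and then, are a little off and sometimes report something else, mostly with a low value. They report only what shows in the picture. A call takes as long as a camera call.
- regions_of(picture, name): "mask" (480x640 bool, what is visible of it).
- place_of(picture, name): "at" ([x, y, z] in mm, in world coordinates, good to about 4 mm: a listed point, or the origin of a listed thing).
The state is a dict: "time": time; "joints": joint angles; "joint_velocities": joint speeds; "effort": joint torques, N m; "tcp_pos": TCP position; "tool_rot": TCP orientation; "force": force on the tool from outside, world axes, zero at the start; "torque": the same for the moment, N m; "grip_width": opening from 0.0 (shut) to 1.0 (fully open).
Only numpy, scipy, OpenCV 4.12 (cv2) and the standard library are available. Lean on these libraries where they do the work, as an engineer would, in place of code of your own. Each camera call takes 0.05 s, during which the arm holds its last target.

## Working session

There is one attempt and no reset: what is moved stays moved. The work goes in short steps, Python scripts to look and compute and a tool call to move; the robot and the scene stay as the last step left them, time stands still between calls to the robot, and variables do not carry over. Pictures are saved under pics/ and viewed, and the job is handed in when it is done.

Besides the shell and the picture viewer there is one more tool, called after "Call:" by a JSON object that holds its "method" and its "body", one argument or row to a line. arm_command: Moves the arm, as the interface text tells. Its arguments: {"type":"object","properties":{"series":{"type":"array"},"newtons":{"type":"number"}},"required":["series"]}

```bash
mkdir -p pics; ls; cat > h.py <<'E'
from bench import *
import numpy as np, cv2
E
python3 - <<'E'
from h import *
s=observe(); print(s)
for n in ("side","top"):
    p=capture(n); cv2.imwrite(f"pics/{n}0.png",p["image"]); print(n,p["fx"],p["cx"],p["cy"],np.round(p["extrinsics"],3).tolist())
    for k in ["beaker","wide_beaker","jig","seat","bar_hinge","bar_tip","hook_hinge","hook_top","scriber","hammer","row_beaker0","tin_lid","mug","wood_block"]:
        print(k,[(np.round(d["at"]).tolist(),round(d["confidence"],2)) for d in place_of(p,k)][:3])
E
```

```text
pics
{'time': 0.0, 'joints': array([-1.34447205e+00,  5.28446850e-01,  1.43390950e+00, -1.20200047e-05,
        1.18138443e+00, -1.78514048e-01]), 'joint_velocities': array([ 4.05085838e-04, -1.72185824e-03,  2.36748770e-03,  8.87673301e-04,
        9.69540372e-05, -3.27336068e-03]), 'effort': array([-4.26167608e-04, -4.42356205e+01, -1.78026903e+01, -2.98369832e-04,
        8.58134095e-03,  1.82617057e-06]), 'tcp_pos': array([ 246.02167908, -573.7636713 ,  230.34318907]), 'tool_rot': array([ 9.79582072e-01,  2.01041813e-01, -3.12292113e-05, -1.07362539e-03]), 'force': array([-0.41750646,  0.37557603, -0.46959847]), 'torque': array([ 0.01654075, -0.02977106, -0.00337946]), 'grip_width': 0.9986710448959423}
side 448.5471341345295 319.7722795658831 241.47708752347737 [[-0.803, -0.463, 0.375, 187.464], [-0.596, 0.627, -0.502, 462.023], [-0.003, -0.627, -0.779, 792.506], [0.0, 0.0, 0.0, 1.0]]
beaker [([415.0, -290.0, -1.0], 0.75), ([770.0, -188.0, -1.0], 0.67)]
wide_beaker [([598.0, -310.0, -4.0], 0.82)]
jig [([515.0, 101.0, 5.0], 0.75)]
seat [([512.0, 100.0, 13.0], 0.9)]
bar_hinge [([52
[... 659 characters left out ...]
aker [([411.0, -291.0, 2.0], 0.61)]
wide_beaker [([600.0, -310.0, -2.0], 0.77), ([488.0, -56.0, 109.0], 0.59)]
jig [([512.0, 99.0, -0.0], 0.68)]
seat [([513.0, 103.0, 14.0], 0.73)]
bar_hinge [([527.0, 188.0, 112.0], 0.86), ([551.0, -167.0, -1.0], 0.55), ([772.0, -90.0, -3.0], 0.38)]
bar_tip [([532.0, 230.0, 292.0], 0.78)]
hook_hinge [([492.0, -6.0, 48.0], 0.84)]
hook_top [([484.0, -56.0, 111.0], 0.67)]
scriber [([550.0, -168.0, -3.0], 0.63)]
hammer [([758.0, 123.0, 4.0], 0.69)]
row_beaker0 [([776.0, -195.0, -3.0], 0.75), ([772.0, -91.0, -5.0], 0.64)]
tin_lid [([366.0, -145.0, 5.0], 0.9)]
mug [([702.0, 325.0, 1.0], 0.63), ([515.0, 100.0, 14.0], 0.25)]
wood_block [([267.0, 342.0, -3.0], 0.75)]
```

View pics/side0.png

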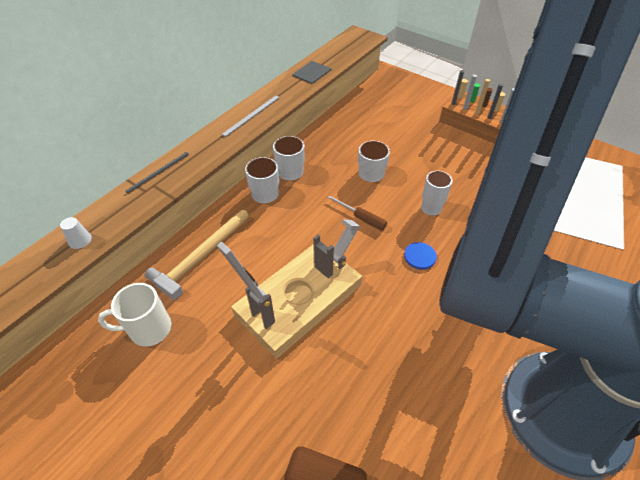

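View pics/top0.png

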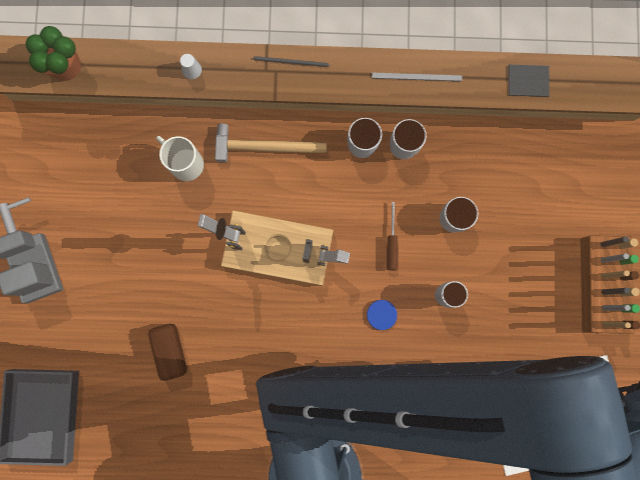

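```bash
cat >> h.py <<'E'
def proj(p,P):
    T=np.linalg.inv(p["extrinsics"]); c=(T[:3,:3]@np.atleast_2d(P).T).T+T[:3,3]
    return np.c_[p["fx"]*c[:,0]/c[:,2]+p["cx"],p["fy"]*c[:,1]/c[:,2]+p["cy"]]
E
cat > m.py <<'E'
from h import *
from scipy.optimize import minimize
t=np.linspace(0,2*np.pi,40,endpoint=False)
def sil(p,pts):
    im=np.zeros((480*4,640*4),np.uint8); h=cv2.convexHull((proj(p,pts)*4+1.5).astype(np.float32)).astype(np.int32); cv2.fillConvexPoly(im,h,1); return im
prof=[(25,0),(25,24),(29,40),(29,95)]
def bk(x,y): return np.concatenate([np.c_[x+r*np.cos(t),y+r*np.sin(t),0*t+z] for r,z in prof])
ps={n:capture(n) for n in("side","top")}
def fit(mk,f,x0,names):
    def cost(v):
        c=0
        for n in names:
            s=sil(ps[n],f(v)); m=mk[n]; c+=1-(s&m).sum()/max(1,(s|m).sum())
        return c
    r=minimize(cost,x0,method="Nelder-Mead",options=dict(initial_simplex=np.array([x0]+[np.array(x0)+d for d in np.eye(len(x0))*4]),xatol=.05,fatol=1e-5)); return np.round(r.x,2),round(r.fun,3)
mk={}
for n in ps:
    r=regions_of(ps[n],"beaker")
    r.sort(key=lambda d:np.linalg.norm(np.array(np.nonzero(d["mask"])).mean(1)[::-1]-proj(ps[n],[413,-290,50])[0]))
    mk[n]=cv2.resize(r[0]["mask"].astype(np.uint8),(2560,1920),interpolation=cv2.INTER_NEAREST)
for N in (["top"],["side"],["top","side"]): print("beaker",N,fit(mk,lambda v:bk(*v),[413.,-290.],N))
# jig overlay
yaw=np.deg2rad(-9.7); c,s=np.cos(yaw),np.sin(yaw)
R=np.array([[c,-s,0],[s,c,0],[0,0,1]]); O=np.array([513,101,0])
for n in ps:
    im=cv2.resize(ps[n]["image"],None,fx=4,fy=4,interpolation=cv2.INTER_CUBIC)
    def pl(L,col,closed=True):
        q=proj(ps[n],(R@np.array(L,float).T).T+O)*4+1.5; cv2.polylines(im,[q.astype(np.int32)],closed,col,1)
    for z in(0,35): pl([(a*65,b*117.5,z) for a,b in((1,1),(1,-1),(-1,-1),(-1,1))],(0,0,255))
    pl(np.c_[28*np.cos(t),28*np.sin(t),0*t+35],(0,255,0)); pl(np.c_[32*np.cos(t),32*np.sin(t),0*t+35],(255,0,0))
    pl(np.c_[28*np.cos(t),28*np.sin(t),0*t+15],(255,255,0))
    x,y=proj(ps[n],O+[0,0,50])[0]*4; x,y=int(x),int(y)
    cv2.imwrite(f"pics/jig_{n}.png",im[y-300:y+300,x-400:x+400])
E
python3 m.py
```

```text
beaker ['top'] (array([ 415.77, -292.88]), np.float64(0.07))
beaker ['side'] (array([ 415.89, -290.28]), np.float64(0.063))
beaker ['top', 'side'] (array([ 416.01, -291.76]), np.float64(0.143))
```

View pics/jig_side.png

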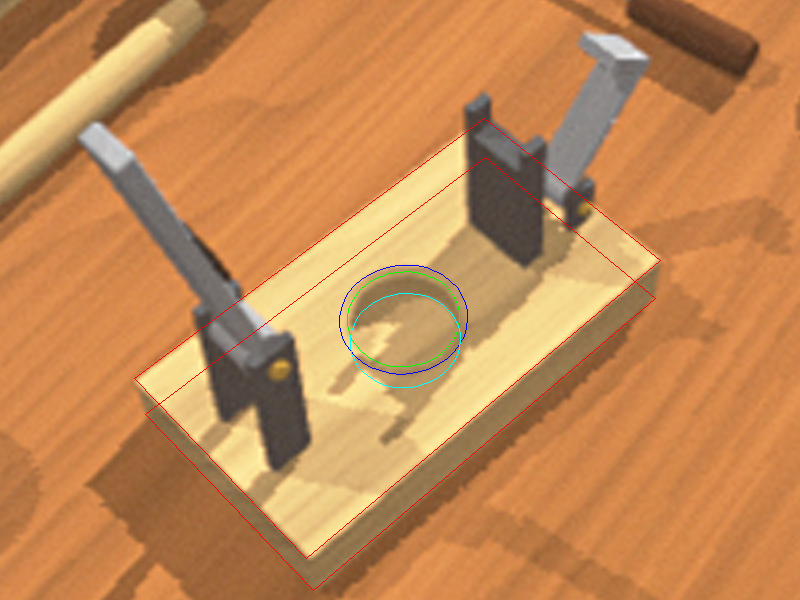

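View pics/jig_top.png

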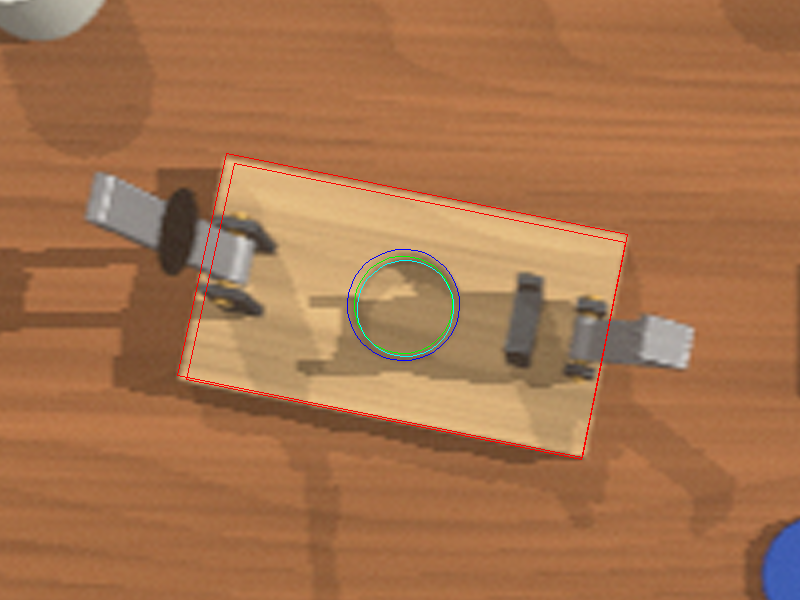

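Call:
{"method": "arm_command", "body": {
  "series": [
    [0,0,10,3,5,0,1],
    [0,0,20,6,10,0,1],
    [0,0,30,9,15,0,1],
    [0,0,40,12,20,0,1],
    [0,0,50,15,25,0,1]
  ],
  "newtons": 40
}}

```text
time: 2.33
tcp_pos: [397.0, -323.0, 231.6]
tool_rot: [0.801, 0.598, 0.0, 0.0]
force: [1.2, 0.3, -0.2]
grip_width: 0.999
```

Call:
{"method": "arm_command", "body": {
  "series": [
    [0,0,7.1,2,3.3,0,1],
    [0,0,7.1,2,3.3,0,1],
    [0,0,7.1,2,3.3,-5,1],
    [0,0,7.1,2,3.3,-8,1],
    [0,0,7.1,2,3.3,-8,1]
  ]
}}

```text
time: 2.95
tcp_pos: [414.7, -291.3, 149.5]
tool_rot: [0.765, 0.644, -0.0, -0.002]
force: [0.2, -0.3, -0.7]
grip_width: 1.004
```

```bash
python3 - <<'E'
from h import *
s=observe(); print(s["time"],s["tcp_pos"],s["tool_rot"],s["force"],s["joints"])
for n in("side","top"):
    p=capture(n); q=proj(p,[416,-291,95])[0]; x,y=np.clip(q*3,[320,240],[1600,1200]).astype(int)
    im=cv2.resize(p["image"],None,fx=3,fy=3)
    for P,c in(((s["tcp_pos"]),(0,255,0)),((416,-291.5,95),(0,0,255))):
        cv2.circle(im,(proj(p,P)[0]*3+1).astype(int).tolist(),4,c,-1)
    cv2.imwrite(f"pics/g_{n}.png",im[y-240:y+240,x-320:x+320])
E
```

```text
2.95 [ 414.70299316 -291.32830942  149.51142651] [ 7.64999133e-01  6.44026556e-01 -2.52614547e-04 -2.46129576e-03] [ 0.18020823 -0.33025455 -0.69289571] [-8.33019675e-01  4.94539112e-01  1.80304600e+00 -4.23312493e-04
  8.48945831e-01 -6.61448264e-01]
```

View pics/g_side.png

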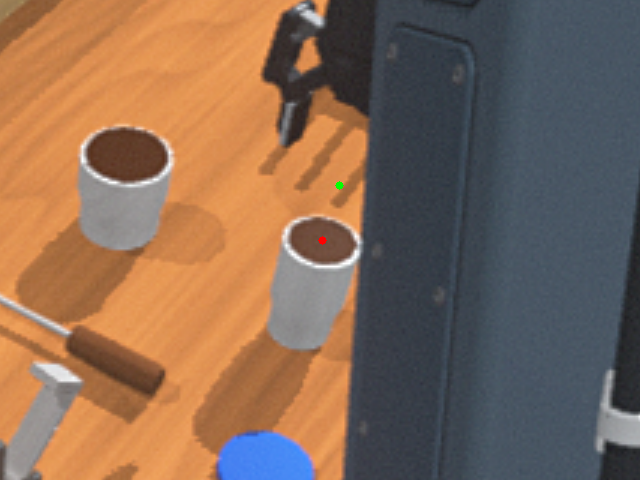

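View pics/g_top.png

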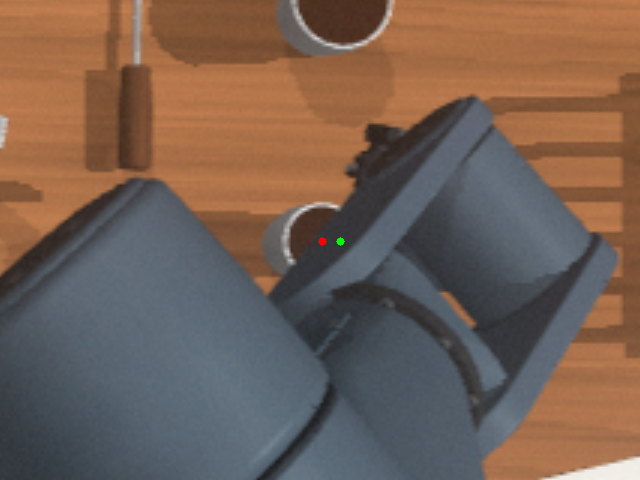

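Call:
{"method": "arm_command", "body": {
  "series": [
    [0,0,0,0,0,-4,1],
    [0,0,0,0,0,-7,1],
    [0,0,0,0,0,-9.7,1],
    [0,0,0,0,0,-9.7,1],
    [0,0,0,0,0,-9.7,0]
  ],
  "newtons": 40
}}

```text
time: 3.68
tcp_pos: [417.1, -292.7, 55.8]
tool_rot: [0.765, 0.645, 0.0, 0.002]
force: [0.4, -0.4, 0.0]
grip_width: 0.813
```

Call:
{"method": "arm_command", "body": {
  "series": [
    [0,0,0,0,0,0,0],
    [0,0,0,0,0,0,0],
    [0,0,0,0,0,0,0],
    [0,0,0,0,0,0,0]
  ],
  "newtons": 60
}}

```text
time: 4.18
tcp_pos: [416.6, -292.3, 56.3]
tool_rot: [0.764, 0.645, -0.0, 0.001]
force: [-2.4, -0.1, 4.7]
grip_width: 0.664
```

Call:
{"method": "arm_command", "body": {
  "series": [
    [0,0,0,0,0,2,0],
    [0,0,0,0,0,6,0],
    [0,0,0,0,0,11,0],
    [0,0,0,0,0,16,0],
    [0,0,0,0,0,18,0]
  ]
}}

```text
time: 4.8
tcp_pos: [416.8, -292.0, 238.0]
tool_rot: [0.764, 0.645, 0.0, 0.003]
force: [0.1, -0.1, -6.1]
grip_width: 0.663
```

```bash
python3 - <<'E'
from h import *
s=observe(); print(s["time"],s["tcp_pos"],s["force"],s["grip_width"])
p=capture("side"); cv2.imwrite("pics/l.png",p["image"])
E
```

```text
4.8 [ 416.8286972  -292.03859139  237.97025921] [ 0.09661864 -0.09563785 -6.13367432] 0.6626109071689052
```

View pics/l.png

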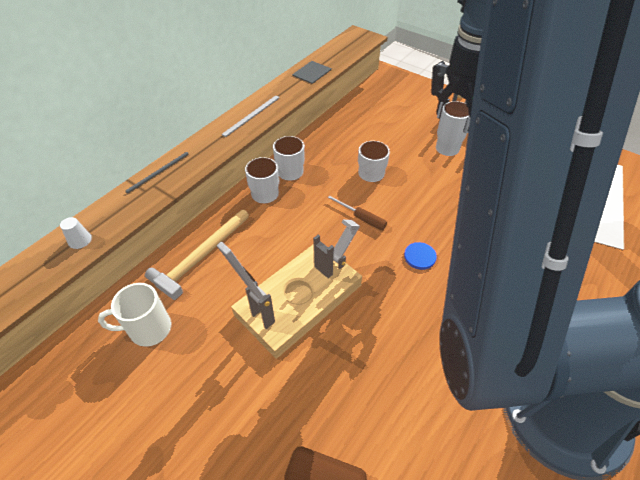

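Call:
{"method": "arm_command", "body": {
  "series": [
    [0,0,0,1,4,0,0],
    [0,0,0,2,9,0,0],
    [0,0,0,3.5,14,0,0],
    [0,0,0,5,19,0,0],
    [0,0,0,6,24,0,0]
  ]
}}

```text
time: 5.48
tcp_pos: [475.8, -49.6, 233.8]
tool_rot: [0.764, 0.645, -0.0, -0.0]
force: [1.3, -0.5, -4.9]
grip_width: 0.661
```

Call:
{"method": "arm_command", "body": {
  "series": [
    [0,0,0,1.2,4,0,0],
    [0,0,0,2.4,9,0,0],
    [0,0,0,3.3,13,0,0],
    [0,0,0,3.7,15.2,0,0],
    [0,0,0,3.7,15.2,0,0]
  ]
}}

```text
time: 6.1
tcp_pos: [512.0, 102.2, 233.5]
tool_rot: [0.763, 0.646, -0.001, -0.001]
force: [-0.4, -0.4, -5.5]
grip_width: 0.662
```

Call:
{"method": "arm_command", "body": {
  "series": [
    [0,0,0,0,0,-4,0],
    [0,0,0,0,0,-8,0],
    [0,0,0,0,0,-11,0],
    [0,0,0,0,0,-11.5,0],
    [0,0,0,0,0,-11.5,0]
  ]
}}

```text
time: 6.72
tcp_pos: [513.4, 99.9, 119.6]
tool_rot: [0.765, 0.644, -0.0, 0.0]
force: [0.2, 0.7, -4.6]
grip_width: 0.665
```

```bash
python3 - <<'E'
from h import *
s=observe(); print(s["time"],s["tcp_pos"],s["tool_rot"],s["force"],s["grip_width"],s["joints"])
yaw=np.deg2rad(-9.7); c,sn=np.cos(yaw),np.sin(yaw); t=np.linspace(0,2*np.pi,60)
for n in ("side","top"):
    p=capture(n); im=cv2.resize(p["image"],None,fx=4,fy=4,interpolation=cv2.INTER_CUBIC)
    z=s["tcp_pos"][2]-56
    for r,zz,col in((25,z,(0,255,0)),(29,z+40,(0,255,0)),(29,z+95,(0,255,0)),(28,35,(255,0,0)),(32,35,(255,0,0))):
        q=proj(p,np.c_[513+r*np.cos(t),101+r*np.sin(t),0*t+zz])*4+1.5; cv2.polylines(im,[q.astype(np.int32)],True,col,1)
    x,y=(proj(p,[513,101,80])[0]*4).astype(int); cv2.imwrite(f"pics/s_{n}.png",im[y-300:y+300,x-400:x+400])
E
```

```text
6.725 [513.39576968  99.92923907 119.57186066] [ 7.64607390e-01  6.44496335e-01 -2.55857682e-05  1.11782317e-04] [ 0.19697084  0.74349565 -4.55553102] 0.6649899962852829 [-2.14938920e-02  5.59702666e-01  1.78916590e+00 -2.83092645e-04
  7.92614789e-01  1.48772386e-01]
```

View pics/s_side.png

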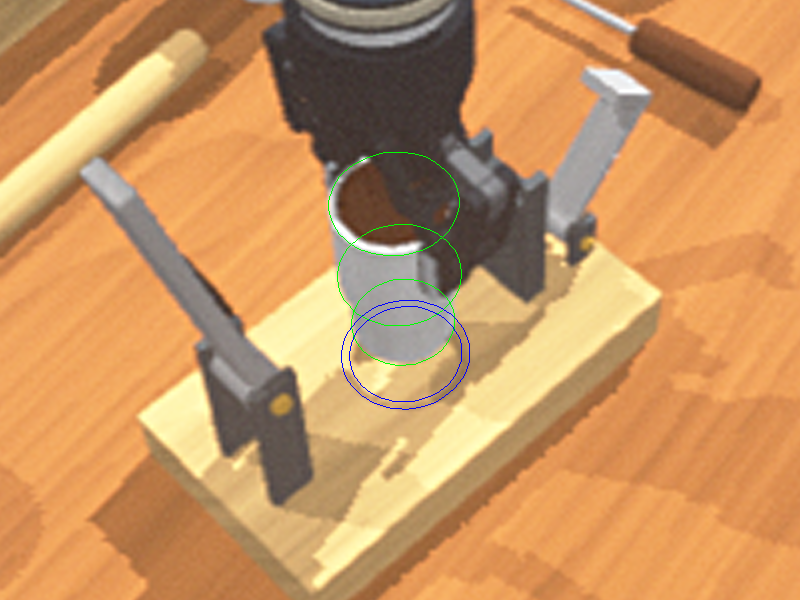

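View pics/s_top.png

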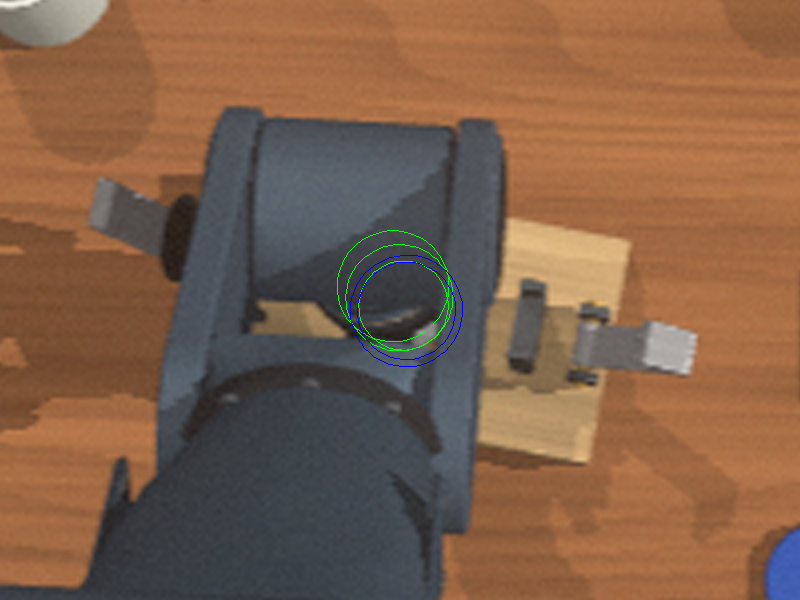

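Call:
{"method": "arm_command", "body": {
  "series": [
    [0,0,0,0,0,-1.5,0],
    [0,0,0,0,0,-3,0],
    [0,0,0,0,0,-3.5,0],
    [0,0,0,0,0,-4,0],
    [0,0,0,0,0,-4,0]
  ]
}}

```text
time: 7.45
tcp_pos: [513.0, 100.6, 78.9]
tool_rot: [0.764, 0.645, -0.0, -0.0]
force: [-0.1, -0.3, -5.5]
grip_width: 0.662
```

Call:
{"method": "arm_command", "body": {
  "series": [
    [0,0,0,0,0,-0.5,0],
    [0,0,0,0,0,-0.8,0],
    [0,0,0,0,0,-1,0],
    [0,0,0,0,0,-1,0]
  ]
}}

```text
time: 7.95
tcp_pos: [513.2, 100.7, 71.3]
tool_rot: [0.764, 0.645, 0.0, 0.0]
force: [-4.1, 0.7, 10.0]
grip_width: 0.661
```

Call:
{"method": "arm_command", "body": {
  "series": [
    [0,0,0,0,0,0.1,0.3],
    [0,0,0,0,0,0.1,0.7],
    [0,0,0,0,0,0.1,1],
    [0,0,0,0,0,0.1,1],
    [0,0,0,0,0,0.1,1]
  ]
}}

```text
time: 8.57
tcp_pos: [513.5, 100.5, 70.3]
tool_rot: [0.764, 0.645, 0.0, 0.0]
force: [0.1, -0.1, 0.3]
grip_width: 0.995
```

Call:
{"method": "arm_command", "body": {
  "series": [
    [0,0,0,0,0,1,1],
    [0,0,0,0,0,4,1],
    [0,0,0,0,0,9,1],
    [0,0,0,0,0,14,1],
    [0,0,0,0,0,19,1]
  ]
}}

```text
time: 9.2
tcp_pos: [512.9, 100.6, 262.6]
tool_rot: [0.764, 0.645, 0.0, 0.0]
force: [0.7, 0.1, 0.3]
grip_width: 0.998
```

```bash
python3 - <<'E'
from h import *
s=observe(); print(s["time"],s["tcp_pos"],s["tool_rot"],s["force"],s["grip_width"],s["joints"])
t=np.linspace(0,2*np.pi,60)
for n in ("side",):
    p=capture(n); im=cv2.resize(p["image"],None,fx=4,fy=4,interpolation=cv2.INTER_CUBIC)
    for r,zz,col in((29,55,(0,255,0)),(29,110,(0,255,0))):
        q=proj(p,np.c_[513+r*np.cos(t),101+r*np.sin(t),0*t+zz])*4+1.5; cv2.polylines(im,[q.astype(np.int32)],True,col,1)
    x,y=(proj(p,[513,101,80])[0]*4).astype(int); cv2.imwrite(f"pics/s2_{n}.png",im[y-300:y+300,x-400:x+400])
    for k in ["beaker","bar_hinge","bar_tip","hook_hinge","hook_top"]:
        print(k,[(np.round(d["at"]).tolist(),round(d["confidence"],2)) for d in place_of(p,k)][:3])
E
```

```text
9.2 [512.88760692 100.5532161  262.61938247] [7.64392755e-01 6.44750773e-01 2.93127623e-04 2.65349469e-04] [0.71091487 0.09804004 0.27850292] 0.9980849422974575 [-2.04041112e-02  3.50816314e-01  1.65019336e+00 -1.27059331e-05
  1.13979228e+00  1.49003001e-01]
beaker [([508.0, 104.0, 16.0], 0.87), ([484.0, -57.0, 111.0], 0.69), ([768.0, -92.0, 0.0], 0.39)]
bar_hinge [([527.0, 192.0, 116.0], 0.55)]
bar_tip [([529.0, 230.0, 290.0], 0.85)]
hook_hinge [([497.0, 3.0, 52.0], 0.83), ([368.0, -143.0, -4.0], 0.72)]
hook_top [([486.0, -58.0, 109.0], 0.68), ([513.0, 97.0, 14.0], 0.44)]
```

View pics/s2_side.png

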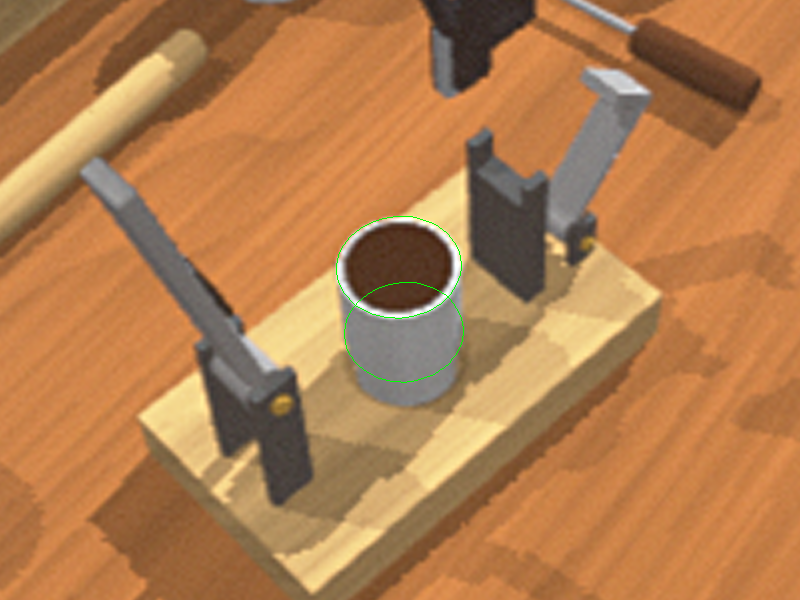

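Call:
{"method": "arm_command", "body": {
  "series": [
    [0,0,0,0,0,4,0],
    [0,0,0,0,0,8,0],
    [0,0,0,1,5.5,8,0],
    [0,0,0,2,11,8,0],
    [0,0,0,2.75,16.2,8,0]
  ]
}}

```text
time: 10.12
tcp_pos: [540.2, 263.8, 338.1]
tool_rot: [0.765, 0.645, -0.002, -0.001]
force: [1.7, -0.4, 0.0]
grip_width: 0.002
```

Call:
{"method": "arm_command", "body": {
  "series": [
    [0,0,0,0,0,0,0],
    [0,0,0,0,0,-4,0],
    [0,0,0,0,0,-7,0],
    [0,0,0,0,0,-9,0],
    [0,0,0,0,0,-9,0]
  ]
}}

```text
time: 10.75
tcp_pos: [538.7, 261.0, 247.1]
tool_rot: [0.765, 0.644, -0.004, -0.001]
force: [-0.0, -0.0, 0.4]
grip_width: -0.0
```

```bash
python3 - <<'E'
from h import *
s=observe(); print(s["time"],s["tcp_pos"],s["tool_rot"],s["force"],s["grip_width"])
for n in ("side",):
    p=capture(n); im=cv2.resize(p["image"],None,fx=4,fy=4,interpolation=cv2.INTER_CUBIC)
    x,y=(proj(p,[513,131,150])[0]*4).astype(int); cv2.imwrite(f"pics/b_{n}.png",im[y-300:y+300,x-400:x+400])
E
```

```text
10.75 [538.66846251 260.98118201 247.10537723] [ 0.7646913   0.64438493 -0.00362137 -0.00146867] [-0.02349102 -0.0214589   0.41888758] -1.1044504593851794e-05
```

View pics/b_side.png

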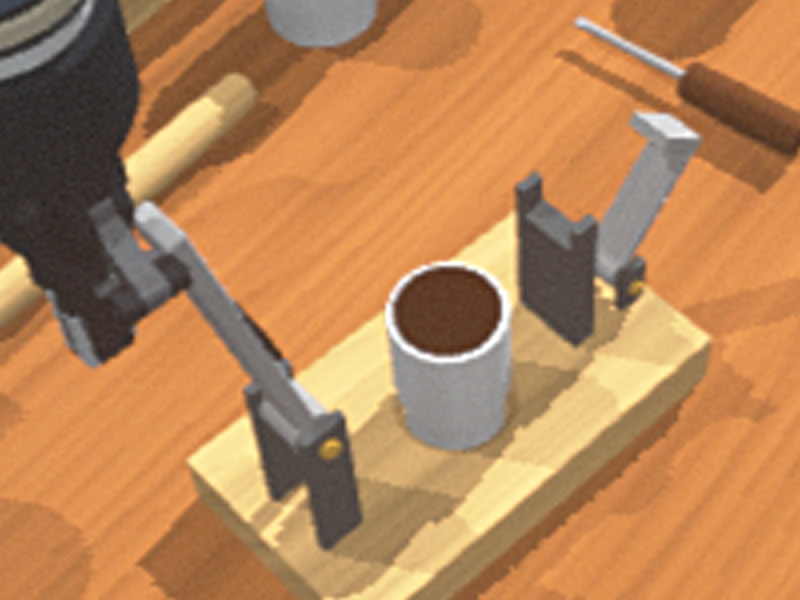

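Call:
{"method": "arm_command", "body": {
  "series": [
    [0,0,0,-0.34,-1.97,0.2,0],
    [0,0,0,-0.64,-3.75,0.5,0],
    [0,0,0,-0.98,-5.7,0.8,0],
    [0,0,0,-1.28,-7.5,0.6,0],
    [0,0,0,-1.62,-9.46,0.4,0]
  ]
}}

```text
time: 11.42
tcp_pos: [524.5, 166.5, 254.6]
tool_rot: [0.764, 0.645, 0.001, 0.0]
force: [0.8, 1.8, -1.3]
grip_width: 0.003
```

```bash
cat > v.py <<'E'
from h import *
import sys
s=observe(); print(s["time"],s["tcp_pos"],s["tool_rot"],s["force"],s["grip_width"])
for n in ("side",):
    p=capture(n); im=cv2.resize(p["image"],None,fx=4,fy=4,interpolation=cv2.INTER_CUBIC)
    x,y=(proj(p,[513,80,150])[0]*4).astype(int); cv2.imwrite(f"pics/{sys.argv[1]}.png",im[y-300:y+300,x-400:x+400])
    for k in ["beaker","bar_tip","hook_top"]:
        print(k,[(np.round(d["at"]).tolist(),round(d["confidence"],2)) for d in place_of(p,k)][:3])
E
python3 v.py b1
```

```text
11.425 [524.49679862 166.54856196 254.59715018] [7.64494331e-01 6.44630142e-01 5.40588667e-04 3.24491355e-04] [ 0.81781102  1.82829095 -1.31050044] 0.0030108361776230376
beaker [([508.0, 103.0, 16.0], 0.82)]
bar_tip []
hook_top [([364.0, -145.0, -0.0], 0.65), ([487.0, -57.0, 111.0], 0.56), ([506.0, 99.0, 13.0], 0.28)]
```

View pics/b1.png

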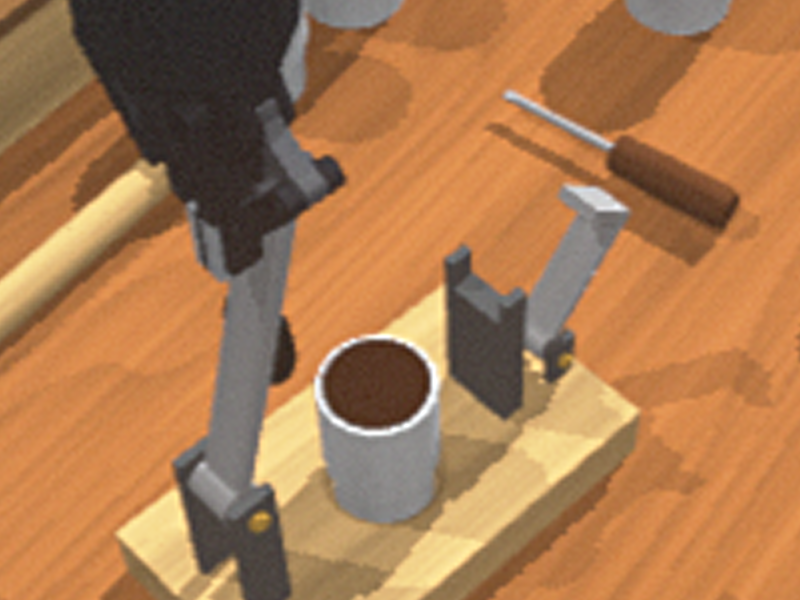

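Call:
{"method": "arm_command", "body": {
  "series": [
    [0,0,0,-0.32,-1.87,-0.6,0],
    [0,0,0,-0.65,-3.8,-1.55,0],
    [0,0,0,-0.94,-5.5,-2.75,0],
    [0,0,0,-1.19,-7,-4.2,0],
    [0,0,0,-1.41,-8.25,-5.85,0]
  ]
}}

```text
time: 12.25
tcp_pos: [509.8, 83.8, 194.7]
tool_rot: [0.765, 0.644, -0.0, -0.0]
force: [0.1, 1.4, 0.7]
grip_width: 0.004
```

Call:
{"method": "arm_command", "body": {
  "series": [
    [0,0,0,-0.17,-1.02,-1.85,0],
    [0,0,0,-0.28,-1.6,-3.3,0],
    [0,0,0,-0.33,-1.95,-4.6,0],
    [0,0,0,-0.37,-2.2,-6,0],
    [0,0,0,-0.39,-2.3,-6.8,0]
  ]
}}

```text
time: 12.88
tcp_pos: [505.9, 62.2, 126.7]
tool_rot: [0.764, 0.645, -0.001, -0.001]
force: [-1.3, -0.3, 0.4]
grip_width: -0.001
```

```bash
python3 v.py b2
```

```text
12.875 [505.89525811  62.21585909 126.72914587] [ 7.64473849e-01  6.44654296e-01 -5.49363016e-04 -5.20443218e-04] [-1.28427183 -0.26992775  0.40376728] -0.0012528684881788882
beaker [([509.0, 103.0, 18.0], 0.97), ([707.0, 325.0, -1.0], 0.2)]
bar_tip [([496.0, 13.0, 122.0], 0.88)]
hook_top [([485.0, -59.0, 112.0], 0.64)]
```

View pics/b2.png

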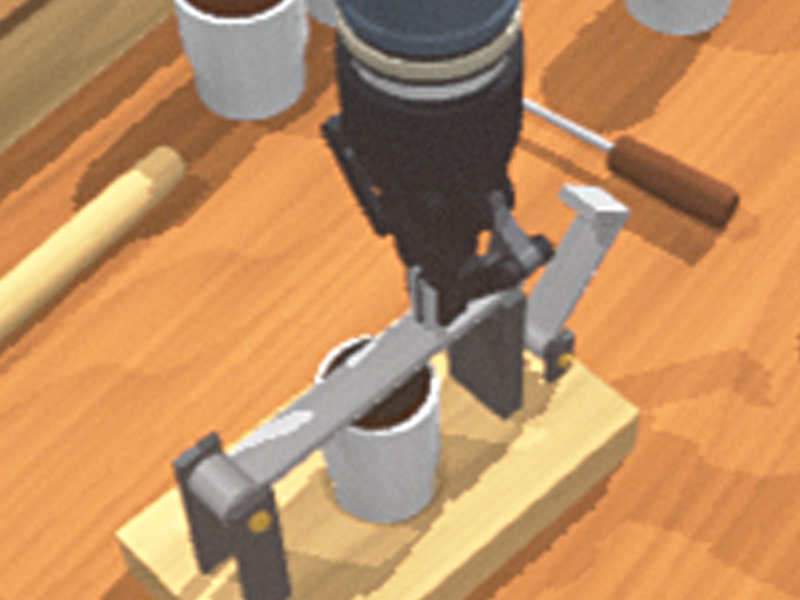

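Call:
{"method": "arm_command", "body": {
  "series": [
    [0,0,0,0,0,-0.3,0],
    [0,0,0,0,0,-0.5,0],
    [0,0,0,0,0,-0.6,0],
    [0,0,0,0,0,-0.6,0]
  ]
}}

```text
time: 13.58
tcp_pos: [507.0, 62.5, 123.0]
tool_rot: [0.764, 0.645, 0.001, 0.001]
force: [-1.0, 0.4, 6.7]
grip_width: -0.0
```

Call:
{"method": "arm_command", "body": {
  "series": [
    [0,0,0,0,0,-0.2,0],
    [0,0,0,0,0,-0.4,0],
    [0,0,0,0,0,-0.4,0]
  ]
}}

```text
time: 13.95
tcp_pos: [507.2, 62.5, 122.6]
tool_rot: [0.764, 0.645, 0.001, 0.001]
force: [-7.4, -1.3, 35.4]
grip_width: 0.001
```

Call:
{"method": "arm_command", "body": {
  "series": [
    [0,0,0,0,0,3,0],
    [0,0,0,0,0,8,0],
    [0,0,0,-0.9,-5.2,8,0],
    [0,0,0,-1.8,-10.4,8,0],
    [0,0,0,-2.64,-15.4,8,0]
  ]
}}

```text
time: 14.58
tcp_pos: [479.8, -92.8, 198.2]
tool_rot: [0.764, 0.645, 0.0, 0.0]
force: [0.1, -0.4, -0.0]
grip_width: 0.001
```

```bash
python3 v.py b3; python3 - <<'E'
from h import *
p=capture("top"); im=cv2.resize(p["image"],None,fx=4,fy=4,interpolation=cv2.INTER_CUBIC)
x,y=(proj(p,[505,60,100])[0]*4).astype(int); cv2.imwrite("pics/t3.png",im[y-300:y+300,x-400:x+400])
E
```

```text
14.575 [479.80432635 -92.80928089 198.21569058] [7.64137129e-01 6.45053606e-01 2.37340356e-04 4.87292197e-04] [ 0.09326075 -0.43120438 -0.02345971] 0.0014230107548079936
beaker [([510.0, 107.0, 17.0], 0.57)]
bar_tip [([497.0, 14.0, 118.0], 0.9)]
hook_top [([486.0, -57.0, 113.0], 0.77)]
```

View pics/b3.png

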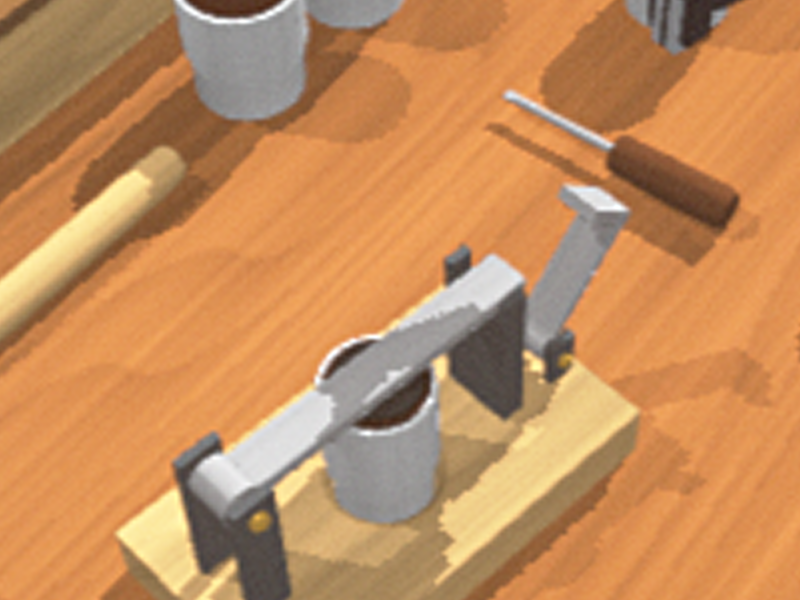

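View pics/t3.png

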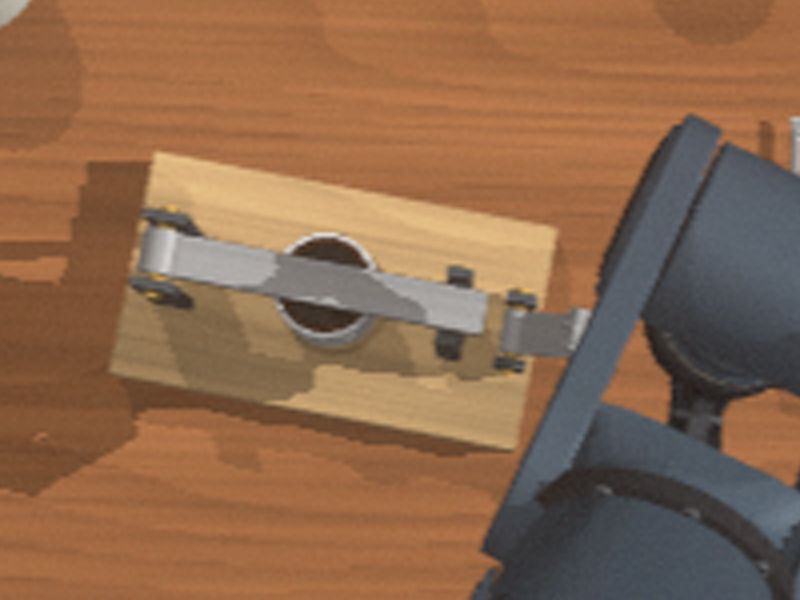

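```bash
cat > o.py <<'E'
from h import *
import sys
th=float(sys.argv[1])
yaw=np.deg2rad(-9.7); c,s=np.cos(yaw),np.sin(yaw)
R=np.array([[c,-s,0],[s,c,0],[0,0,1]]); O=np.array([513,101,0]); out=[]
for n in("side","top"):
    p=capture(n); k=8; im=cv2.resize(p["image"],None,fx=k,fy=k,interpolation=cv2.INTER_CUBIC); raw=im.copy()
    def pl(L,col):
        q=proj(p,(R@np.array(L,float).T).T+O)*k+k/2-.5; cv2.polylines(im,[q.astype(np.int32)],True,col,1)
    for h in(-5,5): pl([(a,90-r*np.cos(th)+h*np.sin(th),118+r*np.sin(th)+h*np.cos(th)) for a,r in((12,40),(12,177),(-12,177),(-12,40))],(0,0,255))
    for y in(-63,-77): pl([(a,y,z) for a,z in((-21.5,35),(-21.5,129),(-12.5,129),(-12.5,112),(12.5,112),(12.5,129),(21.5,129),(21.5,35))],(0,255,0))
    x,y=(proj(p,(R@np.array([0,-70,115.]))+O)[0]*k).astype(int)
    out.append(np.hstack([a[y-150:y+150,x-200:x+200] for a in(raw,im)]))
cv2.imwrite(sys.argv[2],np.vstack(out))
E
python3 o.py 0 pics/o.png
```

```text
(no output)
```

View pics/o.png

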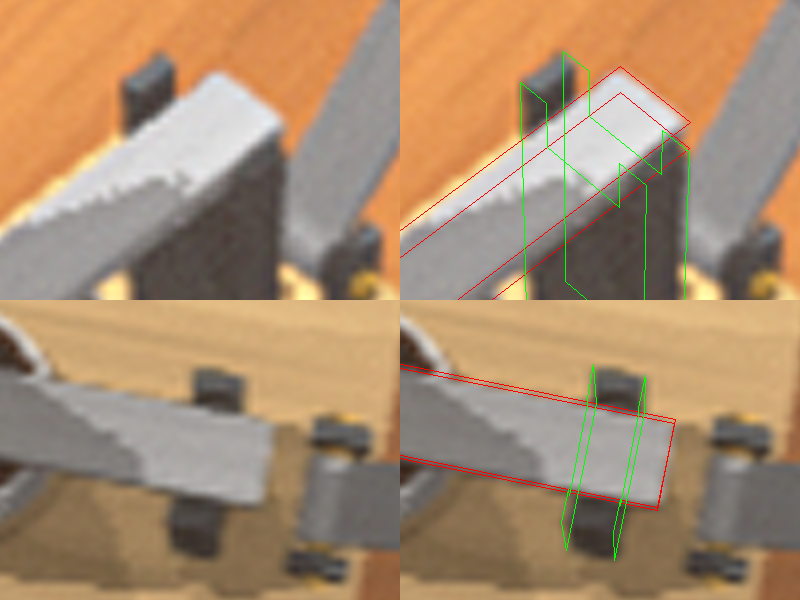

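Call:
{"method": "arm_command", "body": {
  "series": [
    [0,0,0,0,0,-4,0],
    [0,0,0,0,0,-8,0],
    [0,0,0,0,0,-9.8,0],
    [0,0,0,0,0,-9.8,0]
  ]
}}

```text
time: 15.42
tcp_pos: [479.2, -89.8, 98.5]
tool_rot: [0.764, 0.646, -0.001, -0.002]
force: [-0.2, -0.1, -0.5]
grip_width: -0.001
```

Call:
{"method": "arm_command", "body": {
  "series": [
    [0,0,0,0.25,1.5,0,0],
    [0,0,0,0.5,3,0,0],
    [0,0,0,0.75,4.5,0.3,0],
    [0,0,0,1,5.8,0.8,0],
    [0,0,0,1.2,6.9,1,0]
  ]
}}

```text
time: 16.05
tcp_pos: [492.1, -21.3, 110.3]
tool_rot: [0.764, 0.645, 0.0, 0.0]
force: [-0.8, -0.6, 0.3]
grip_width: -0.001
```

```bash
python3 v.py b4
```

```text
16.05 [492.11059784 -21.27330668 110.34300931] [7.64171989e-01 6.45012525e-01 1.20587896e-04 2.15168276e-05] [-0.80682334 -0.62947049  0.29093448] -0.0013617541146193097
beaker [([510.0, 102.0, 15.0], 0.69)]
bar_tip [([494.0, 14.0, 120.0], 0.85)]
hook_top [([495.0, -9.0, 134.0], 0.89)]
```

View pics/b4.png

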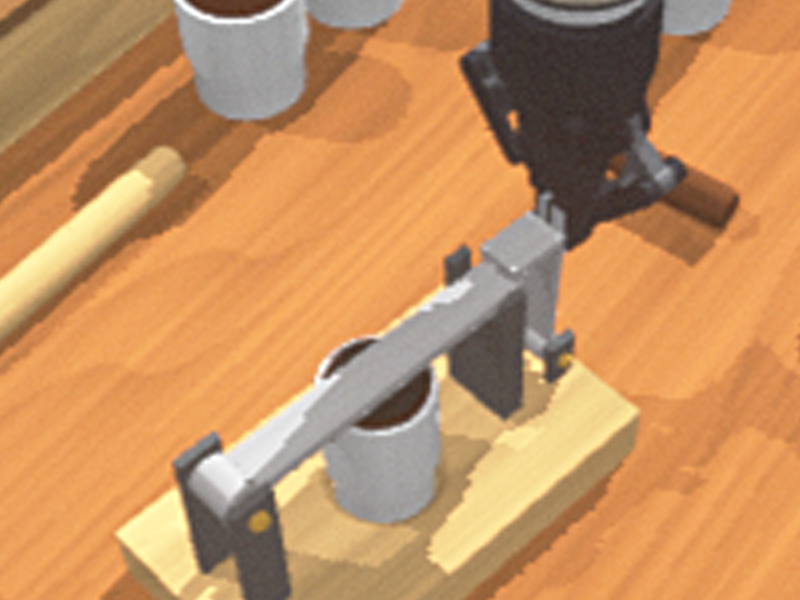

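Call:
{"method": "arm_command", "body": {
  "series": [
    [0,0,0,0.05,0.3,0,0],
    [0,0,0,0.08,0.5,0,0],
    [0,0,0,0.1,0.6,0,0],
    [0,0,0,0.1,0.6,0,0]
  ]
}}

```text
time: 16.75
tcp_pos: [492.9, -16.6, 109.8]
tool_rot: [0.764, 0.645, -0.0, -0.0]
force: [-0.5, -0.4, 1.1]
grip_width: 0.004
```

Call:
{"method": "arm_command", "body": {
  "series": [
    [0,0,0,0.05,0.2,0,0],
    [0,0,0,0.07,0.4,0,0],
    [0,0,0,0.07,0.4,0,0]
  ]
}}

```text
time: 17.12
tcp_pos: [493.1, -16.2, 109.8]
tool_rot: [0.763, 0.646, -0.003, 0.002]
force: [-4.9, -16.2, 0.3]
grip_width: 0.003
```

Call:
{"method": "arm_command", "body": {
  "series": [
    [0,0,0,0.03,0.2,0,0],
    [0,0,0,0.03,0.2,0,0]
  ]
}}

```text
time: 17.38
tcp_pos: [493.1, -16.1, 109.9]
tool_rot: [0.763, 0.647, -0.004, 0.003]
force: [-7.4, -23.1, 2.2]
grip_width: 0.003
```

Call:
{"method": "arm_command", "body": {
  "series": [
    [0,0,0,-0.3,-2,0,0],
    [0,0,0,-0.9,-5,0,0],
    [0,0,0,-1.5,-8,2,0],
    [0,0,0,-1.5,-9,6,0],
    [0,0,0,-1.5,-10,11,0]
  ]
}}

```text
time: 18.0
tcp_pos: [478.3, -110.8, 220.1]
tool_rot: [0.765, 0.644, -0.0, -0.001]
force: [0.3, -0.1, -0.4]
grip_width: -0.0
```

```bash
python3 v.py b5; python3 o.py 0 pics/o5.png
```

```text
18.0 [ 478.31323915 -110.76387089  220.0976984 ] [ 7.64818254e-01  6.44244510e-01 -3.06938894e-04 -1.39823639e-03] [ 0.30952552 -0.11561621 -0.41330149] -6.682888889495205e-05
beaker [([509.0, 102.0, 12.0], 0.68)]
bar_tip []
hook_top [([496.0, -1.0, 130.0], 0.57)]
```

View pics/b5.png

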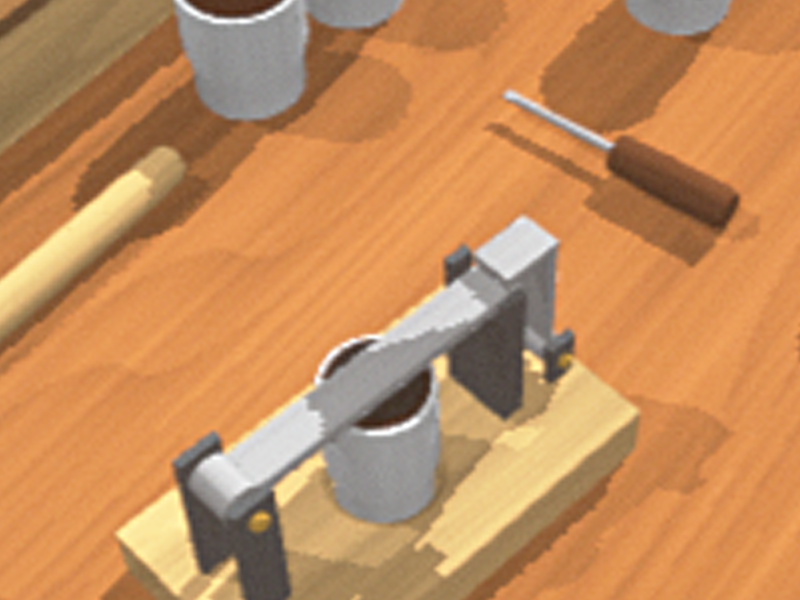

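View pics/o5.png

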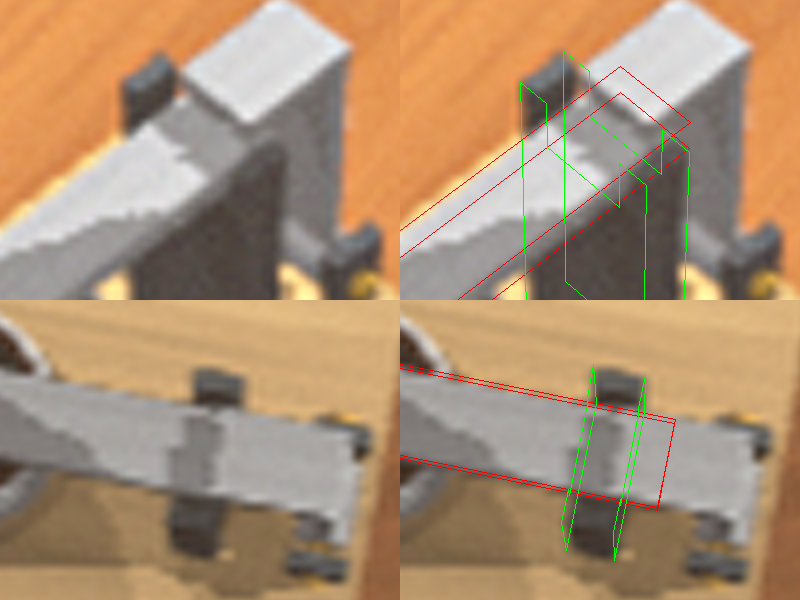

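```bash
cat > k.py <<'E'
from h import *
yaw=np.deg2rad(-9.7); c,s=np.cos(yaw),np.sin(yaw)
R=np.array([[c,-s,0],[s,c,0],[0,0,1]]); O=np.array([513,101,0]); rows=[]
for n in("side","top"):
    p=capture(n); k=8; o=[]
    for th in(0,.1):
        im=cv2.resize(p["image"],None,fx=k,fy=k,interpolation=cv2.INTER_CUBIC)
        def w(x,a,b): # a toward bar, b up along plate
            return (x,-105-b*np.sin(th)+a*np.cos(th),50+b*np.cos(th)+a*np.sin(th))
        for L in([w(12,-3,83),w(12,27,83),w(-12,27,83),w(-12,-3,83)],[w(12,-3,10),w(12,-3,83),w(-12,-3,83),w(-12,-3,10)]):
            q=proj(p,(R@np.array(L).T).T+O)*k+k/2-.5; cv2.polylines(im,[q.astype(np.int32)],True,(0,0,255),1)
        x,y=(proj(p,(R@np.array([0,-95,120.]))+O)[0]*k).astype(int); o.append(im[y-150:y+150,x-200:x+200])
    rows.append(np.hstack(o))
cv2.imwrite("pics/k.png",np.vstack(rows))
E
python3 k.py
```

```text
(no output)
```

View pics/k.png

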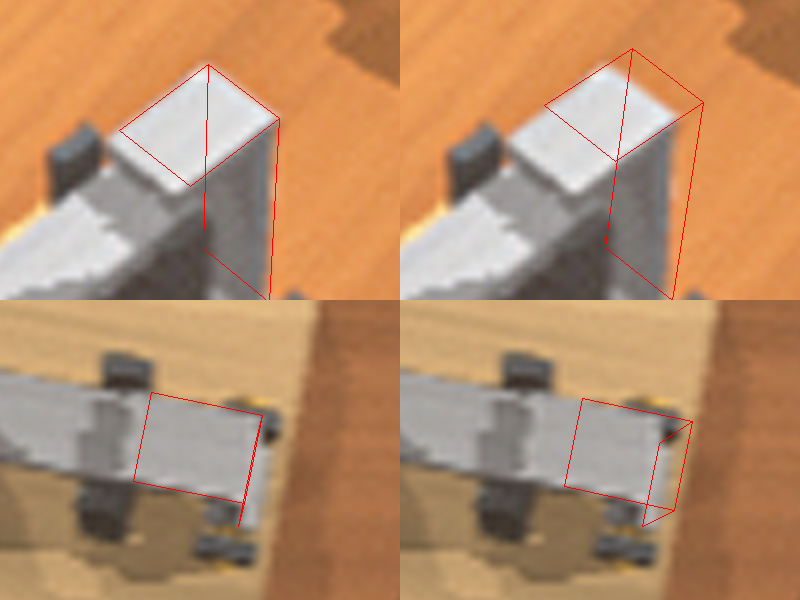

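```bash
python3 - <<'E'
from h import *
p=capture("top")
for k in ["beaker","wide_beaker","scriber","tin_lid","row_beaker0","hammer","mug","wood_block"]:
    print(k,[(np.round(d["at"]).tolist(),round(d["confidence"],2)) for d in place_of(p,k)][:2])
print(observe()["force"]); print(job_done())
E
```

```text
beaker [([511.0, 100.0, 14.0], 0.47)]
wide_beaker [([602.0, -310.0, -0.0], 0.58), ([511.0, 96.0, 1.0], 0.25)]
scriber []
tin_lid []
row_beaker0 [([769.0, -91.0, -4.0], 0.87), ([774.0, -194.0, -2.0], 0.69)]
hammer [([757.0, 124.0, 1.0], 0.62), ([496.0, -3.0, 50.0], 0.37)]
mug [([704.0, 324.0, -0.0], 0.82)]
wood_block [([269.0, 340.0, -4.0], 0.75)]
[0.247454   0.94297413 0.73694013]
the job is handed in; nothing more can be done
None
```

I stood the slim beaker in the seat and released it with the clamp bar still open. I then swung the bar down into its catch and pushed the hook upright over its end. I handed the job in at about 18 s of the 72 s allowed; it reports no verdict.

- **Beaker:** in the side picture taken after release, its rim matched the model of a fully seated beaker. The last top-camera estimate put it 2 mm from the seat centre and within 1 mm of the floor height.
- **Clamp bar:** it stopped hard at about 123 mm top height under a 35 N press. The overlay fitted an angle of 0.
- **Hook:** it stopped hard under a 23 N push, and the overlay fitted 0 rad, not 0.1.
- **Other things:** the wide beaker, row beakers, hammer, mug and wooden block read within 5 mm of their starting places in the last top picture. The network missed the scriber and the tin lid there. The scriber looks untouched in the last side picture; I did not check the lid again.
- **Disagreement:** before the hand-in, the side-camera network placed the seated beaker 3 to 7 mm off centre. I trusted the rim overlay instead, because the seat allows only about 3 mm of play.

The arm was clear of everything at hand-in.

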